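Gauge the heel and the shank of a violin neck blank

ROBOT

A 6-joint arm with a two-finger parallel gripper is mounted at the origin on the work surface. World frame = base frame: x ahead of the robot, y to its left, z up, the work surface at z = 0. Lengths are in m, angles in rad, forces in N, time in s.
With the tool pointing down it reaches from about 0.275 to 0.75 m from the base axis. Payload 10.2 kg.
Tool frame: the origin (TCP) lies midway between the tips of the shut fingers; the grasp point (between the pads) lies manip.grasp_offset behind it (manip.grasp_offset is the distance from the TCP to the grasp point, in m); z points along the fingers, y is the line along which they close (so a half turn about z gives the same grasp; the last joint's range is limited). The gripper opens to 88 mm and grips with 3 to 60 N. Pads are 18 mm wide; open, the fingers measure 123 mm over their backs; the gripper's body (75 mm by 187 mm) begins 45 mm behind the grasp point.
Start: joints at [0.894, 0.313, 1.498, -0, 1.331, -0.223], TCP at [0.23, 0.472, 0.239] pointing down, gripper open.
Joint ranges: [-2.94, 2.94], [-0.97, 2.17], [0.19, 2.56], [-1.23, 4.37], [0.02, 3.11], [-2.88, 2.88]. Speed limits (rad/s): [2.39, 2.39, 3.01, 3.14, 3.14, 3.14].

INTERFACE

Orientations are given as a unit quaternion [w, x, y, z].
In Python, from station import manip gives the robot as it stands.
- The arm moves only by the tool send_rows, never from a script. Its argument "targets" is a list of rows, each a list of 7 numbers: the shift along the tool's x, y, z as a fraction of full scale, then the turn, a rotation vector about the tool's x, y, z as a fraction of full scale, then the closure, from -1 (fully open) to 1 (shut). A call has 1 to 8 rows; each row is the pose to reach, as a shift and turn from the pose commanded when the call began, along the tool's axes at that moment; what a row does not reach only later rows make up. Full scale, the value 1, is 250 mm for a shift and pi/2 rad for a turn. A row lasts 1/10 s, in which the tool goes at most 50 mm and 8.59 degrees, less where a joint would pass 70% of its speed; a pose out of reach is approached as far as the arm can. A call with a number of a shift or a turn outside -1 to 1 is refused whole. A call with a gripper value outside its range is refused whole. The fingers move at their own pace and stop on an object; "squeeze" is the grip in N (left out, the last holds). Time passes only in rows, so rows that repeat a pose let the fingers close. It gives the time, the measured TCP pose, the force, the opening and the grip force at its end, in the units of the state.
- manip.get_obs(): the state, without advancing time (a new reading comes with each control period).
- manip.camera(name): name is "scene" or "side" or "wrist"; returns the picture (420x560x3 uint8, blue, green, red); there is no depth.
- manip.camera_model(name): a dict with "camera_matrix" (3x3 intrinsics, pixels), "k1" (the pictures are not rectified: a ray, as slopes to the right and down, at radius r is drawn at 1 + k1 r^2 times it, then the intrinsics apply), "world_from_camera" (4x4, takes a point from camera to world coordinates). Camera axes: x right, y up, looking along -z (the intrinsics and any distortion apply to the point x, -y, -z); pixel columns grow to the right and rows downward; lengths in m; the calibration is good to about 2 mm. A picture is of the moment at which its call begins: read the wrist's pose just before it. camera_model takes no time and is no camera call; for the wrist camera it gives the pose at the moment of the call.
- manip.finish_job(): hands the job in; it is judged then, once.
The state is a dict: "clock": time; "joint_pos": joint angles; "qvel": joint speeds; "joint_torque": joint torques, N m; "tcp_pos": TCP position; "ee_rot": TCP orientation; "ft_force": force on the tool from outside, world axes, zero at the start; "moment": the same for the moment, N m; "opening": finger opening in m; "finger_force": force on a finger pad.
Only numpy, scipy, OpenCV 4.12 (cv2) and the standard library are available. Lean on these libraries where they do the work, as an engineer would, in place of code of your own. Each camera call takes 0.05 s, during which the arm holds its last target. There are 200 camera calls.

TASK

Put the stepped violin-neck blank in the height gauge, lying flush along its fence with the tall heel under the foot, and press the cap lightly down until the foot rests on the heel; hold it there for a good second to take the reading and let it spring right back up. Then slide the blank on along the fence until the low shank is under the foot and take its height the same way. Leave the blank lying there flush along the fence with the foot sprung up, and do not disturb the plain blank, the jar, the bottle or the hotplate.

Things in the scene. Friction and masses are not known exactly. Their poses are not given: they have to be found in the camera images.
- neck_blank: Loose maple block, 180 long, 40 wide, stepped: at its +x end the heel (60 long, 56 high, x = +30 to +90 mm), the rest is the shank (120 long, 34 high, x = -90 to +30). Origin: centre of the 180 x 40 underside, which lies on the bench; x along its length towards the heel, z up. About 0.2 kg.
- plain_blank: Bystander: loose maple block 180 x 40 x 34 mm without a step. Origin: centre of the underside, x along its length.
- gauge: Height gauge fixed to the bench. Origin on the bench exactly under the foot's axis; x points from foot to column, z up. Iron base 24 high (x = 55 to 140, y = -65 to +65 mm), round column of 28 diameter at x = 100, 224 high. From it an arm 34 wide (y) reaches over the foot at z = 120 to 152, to x = -18. A thin scale plate stands on the arm at x = 34, up to z = 228.
- fence (a point): Point on the bench at the foot of the fence's working face, abreast of the foot: x = +20 mm in the gauge's axes, which it shares. The fence is a steel bar 16 high and 20 thick along y, from y = -95 to +125 mm, facing -x: a 40 mm wide blank flush to it is centred under the foot. The lane is open at both ends; enter from the -y end, where there is room, heel first (blank x along gauge +y).
- foot (a point): The gauge's steel foot, disc of 20 diameter and 12 thick at the lower end of the plunger. This point: centre of its flat underside, 85 mm above the bench when sprung up; moves straight down.
- cap_top (a point): Centre of the top of the plunger's black round cap (40 diameter, 13 thick), 238 mm above the bench when sprung up, straight above the foot; press here from above.
- plunger (a joint): Travel of plunger and foot downwards, m: 0 sprung up, at most 0.075. Foot height above the bench = 0.085 - value (heel reads 0.029, shank 0.051). A spring pushes it up with 1 N at the top, about 3.5 N at the bottom.
- jar: Bystander: loose amber jar, 64 diameter, 85 high, beside the gauge. Origin: centre of its underside.
- bottle: Bystander: loose amber bottle, 56 diameter, 150 high. Origin: centre of its underside.
- hotplate: Bystander fixed to the bench: white hotplate 170 (x) x 190 (y) carrying a pot of 140 diameter, 150 high in all, with a handle of 14 diameter out to y = +190 mm at z = 150. Origin on the bench under its centre.
Things that resemble listed ones, but are neither listed nor needed, are in the scene too. What is shaped like the neck_blank but pink is not meant.

How it is judged:
On the way, in this order (a step that is already met when the one before it is completed fails the run):
1. the foot is pressed on the heel of the blank, which lies flush along the fence, for 0.8 s (reading 0.029 within 2.5 mm) (contact force between plunger and neck_blank above 0.5 N and x of foot in the frame of neck_blank between 0.039 and 0.081 m and y of foot in the frame of neck_blank between -0.012 and 0.012 m and angle between the x axis of neck_blank and the y axis of gauge, either way round below 0.08 rad and x of neck_blank in the frame of gauge between -0.005 and 0.005 m and angle between neck_blank's own z axis and vertical below 0.06 rad and height (world z) of neck_blank below 0.006 m and value of joint plunger between 0.0265 and 0.0315 m), for 0.8 s.
2. the foot has sprung back up (value of joint plunger below 0.006 m), for 0.1 s.
3. the foot is pressed on the shank of the blank, which lies flush along the fence, for 0.8 s (reading 0.051 within 2.5 mm) (contact force between plunger and neck_blank above 0.5 N and x of foot in the frame of neck_blank between -0.082 and 0.021 m and y of foot in the frame of neck_blank between -0.012 and 0.012 m and angle between the x axis of neck_blank and the y axis of gauge, either way round below 0.08 rad and x of neck_blank in the frame of gauge between -0.005 and 0.005 m and angle between neck_blank's own z axis and vertical below 0.06 rad and height (world z) of neck_blank below 0.006 m and value of joint plunger between 0.0485 and 0.0535 m), for 0.8 s.
At the end, for the whole second after the job is handed in: The foot is sprung up (plunger below 6 mm); the blank rests flat on the bench, the whole foot above its shank (its centre between 8 mm from the shank's end and 9 mm short of the heel, and within 12 mm of the middle of the width), within 5 mm of flush and 0.08 rad of parallel to the fence (value of joint plunger below 0.006 m and x of foot in the frame of neck_blank between -0.082 and 0.021 m and y of foot in the frame of neck_blank between -0.012 and 0.012 m and angle between the x axis of neck_blank and the y axis of gauge, either way round below 0.08 rad and x of neck_blank in the frame of gauge between -0.005 and 0.005 m and angle between neck_blank's own z axis and vertical below 0.06 rad and height (world z) of neck_blank below 0.006 m and linear speed of neck_blank below 0.02 m/s); the robot touches nothing.
It fails at once if the foot is pressed on the blank with more than 45 N (contact force between plunger and neck_blank above 45 N).
It fails at once if a bystander (plain blank, jar, bottle) is moved by more than 15 mm (distance of any of plain_blank, jar, bottle from where it was at the start of the episode above 0.015 m).
It fails at once if the hotplate is struck with more than 15 N (contact force between the arm and hotplate above 15 N).
It fails at once if the blank is tipped by more than 0.6 rad (angle between neck_blank's own z axis and vertical above 0.6 rad).
It also fails if it takes over 64 s, if anything falls off the work surface, if the arm or the gripper's body presses on something with over 40 N, if the wrist force passes 120 N, or if a joint passes its speed limit or range.

## Working session

There is one attempt and no reset: what is moved stays moved. The work goes in short steps, Python scripts to look and compute and a tool call to move; the robot and the scene stay as the last step left them, time stands still between calls to the robot, and variables do not carry over. Pictures are saved under pics/ and viewed, at most 13 in all, crops included, and the job is handed in when it is done.

Besides the shell and the picture viewer there is one more tool, called by a JSON object that holds its "api" and its "payload", one argument or row to a line. send_rows: Moves the arm, as the interface text tells. Shift numbers are shares of 250 mm and turn numbers shares of pi/2 rad, none past 1 either way. Its arguments: {"type":"object","properties":{"targets":{"type":"array","items":{"type":"array","items":{"type":"number"}}},"squeeze":{"type":"number"}},"required":["targets"]}

```bash
ls; mkdir -p pics; cat > h.py <<'E'
import numpy as np, cv2
from station import manip
def px2ray(m,u,v):
    K=np.array(m["camera_matrix"]);k=m["k1"];T=np.array(m["world_from_camera"])
    xd=(u-K[0,2])/K[0,0];yd=(v-K[1,2])/K[1,1]
    x,y=xd,yd
    for _ in range(30):
        s=1+k*(x*x+y*y);x,y=xd/s,yd/s
    d=T[:3,:3]@np.array([x,-y,-1]);return T[:3,3],d/np.linalg.norm(d)
def onplane(m,u,v,z):
    o,d=px2ray(m,u,v);return o+d*(z-o[2])/d[2]
def proj(m,P):
    K=np.array(m["camera_matrix"]);T=np.array(m["world_from_camera"])
    p=T[:3,:3].T@(np.array(P)-T[:3,3]);x,y=p[0]/-p[2],-p[1]/-p[2];s=1+m["k1"]*(x*x+y*y)
    return np.array([K[0,0]*x*s+K[0,2],K[1,1]*y*s+K[1,2]])
def tri(m1,p1,m2,p2):
    o1,d1=px2ray(m1,*p1);o2,d2=px2ray(m2,*p2)
    A=np.stack([d1,-d2],1);t=np.linalg.lstsq(A,o2-o1,rcond=None)[0]
    a=o1+d1*t[0];b=o2+d2*t[1];return (a+b)/2,np.linalg.norm(a-b)
E
python3 - <<'E'
from h import *
import pickle
print(manip.get_obs(),manip.grasp_offset)
ms={}
ims=[]
for n in("scene","side","wrist"):
    ms[n]=manip.camera_model(n);im=manip.camera(n);cv2.imwrite(f"pics/{n}0.png",im);ims.append(im)
    print(n,np.round(ms[n]["world_from_camera"],3).tolist(),ms[n]["k1"])
pickle.dump(ms,open("ms0.pkl","wb"))
E
```

```text
pics
{'clock': 0.0, 'joint_pos': array([ 8.93612121e-01,  3.13462026e-01,  1.49843934e+00,  9.99518103e-07,
        1.33099264e+00, -2.23411911e-01]), 'qvel': array([-0.00111498,  0.0009993 , -0.00170242, -0.00166159,  0.00208353,
       -0.00138962]), 'joint_torque': array([-6.08033188e-04, -4.02210832e+01, -2.52273917e+01,  6.94288057e-02,
        3.53181025e-02, -1.48221829e-04]), 'tcp_pos': array([0.22999672, 0.47166523, 0.23815406]), 'ee_rot': array([-2.83633808e-04,  2.24944638e-01,  9.74371329e-01, -5.85604836e-04]), 'ft_force': array([-0.28019944,  0.15863963, -0.29025422]), 'moment': array([-0.07359601,  0.03370658,  0.00084812]), 'finger_force': 0.0, 'opening': 0.08792047508532033} 0.0187
scene [[-0.8, -0.364, 0.477, 1.277], [0.6, -0.483, 0.638, 0.976], [-0.002, 0.797, 0.604, 1.136], [0.0, 0.0, 0.0, 1.0]] -0.17127716075982766
side [[0.842, 0.268, -0.469, -0.093], [-0.54, 0.438, -0.719, -0.97], [0.013, 0.858, 0.513, 0.813], [0.0, 0.0, 0.0, 1.0]] -0.09292752867990824
wrist [[0.438, -0.87, -0.228, 0.171], [0.899, 0.423, 0.113, 0.5], [-0.001, -0.255, 0.967, 0.384], [0.0, 0.0, 0.0, 1.0]] -0.0065515823877761855
```

View pics/scene0.png

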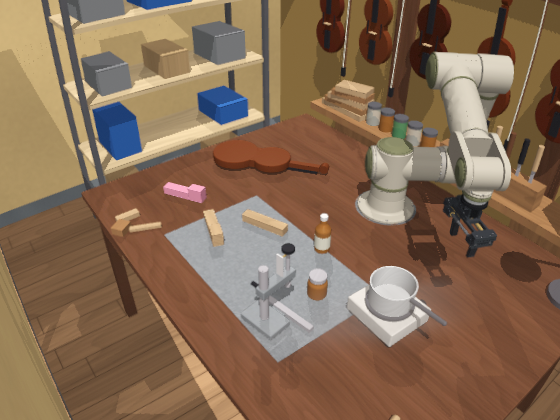

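View pics/side0.png

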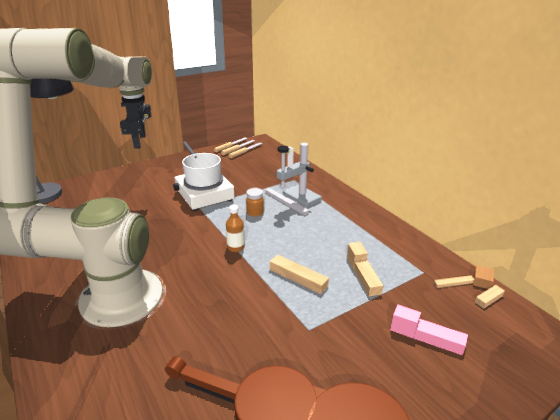

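The scene picture has the stepped maple blank at about (213,227), the plain one at (264,222), the pink stepped one at (185,191), and scraps at (130,220). The side picture has the stepped maple blank at (365,268), the plain one at (298,274) and the pink one at (428,330). The stepped maple block on the mat fits the description; I'll confirm it in a crop.

```bash
python3 - <<'E'
import cv2,numpy as np
a=cv2.imread("pics/scene0.png")[190:350,160:345];b=cv2.imread("pics/side0.png")[130:320,190:430]
a=cv2.resize(a,None,fx=3,fy=3,interpolation=cv2.INTER_CUBIC)[:,:400*2]
b=cv2.resize(b,None,fx=3,fy=3,interpolation=cv2.INTER_CUBIC)
cv2.imwrite("pics/c1.png",a);cv2.imwrite("pics/c2.png",b)
E
```

```text
(no output)
```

View pics/c1.png

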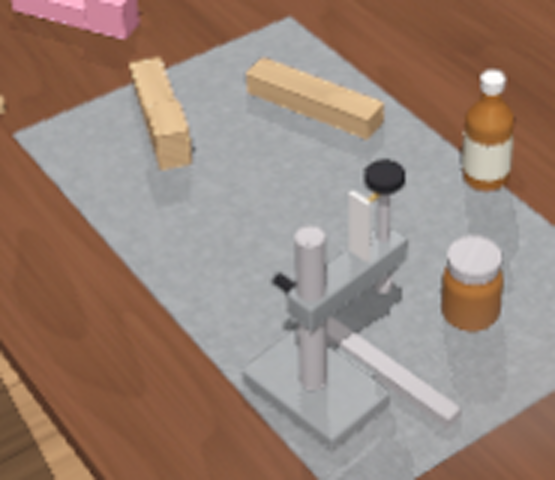

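View pics/c2.png

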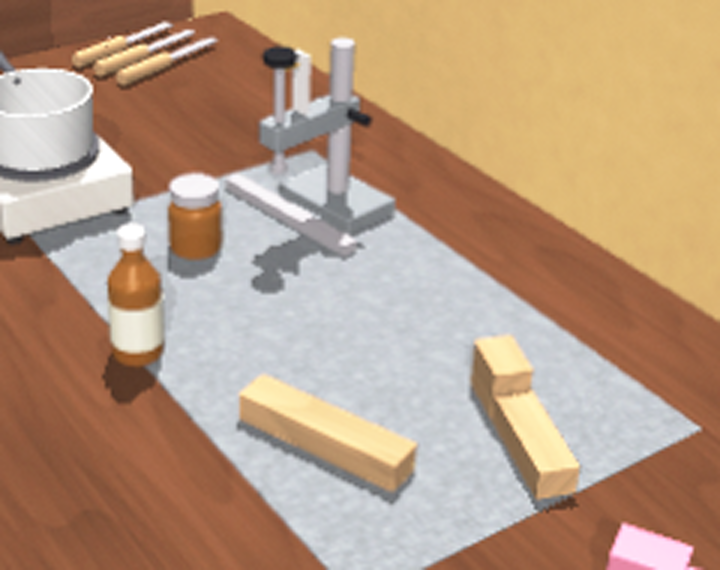

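The crops confirm it: only the maple block at side (365,268) has a step, with the heel at its gauge end. Next I'll do rough triangulation from the two views.

```bash
python3 - <<'E'
from h import *
import pickle
ms=pickle.load(open("ms0.pkl","rb"));S,D=ms["scene"],ms["side"]
c1=lambda u,v:(160+u/3,190+v/3)
c2=lambda u,v:(190+u/3,130+v/3)
P=lambda n,a,b:print(n,*[np.round(x,4) for x in tri(S,c1(*a),D,c2(*b))])
P("cap",(385,172),(279,54));P("col",(311,236),(342,42))
P("jar top",(474,257),(194,188));P("bottle top",(493,77),(131,231))
P("fence farend front top",(437,415),(228,180))
Q=lambda n,b,z:print(n,np.round(onplane(D,*c2(*b),z),4))
for b in((475,343),(513,337),(532,372),(494,380)):Q("heel",b,.056)
for b in((537,472),(578,462)):Q("shank end",b,.034)
for b in((265,376),(240,400),(414,443),(393,467)):Q("plain",b,.034)
for b in((228,180),(240,175),(355,243),(330,250)):Q("fence",b,.016)
for b in((131,200),(20,237),(97,130)):Q("hot",b,.05)
for u in((133,66),(160,60),(188,133),(161,140)):print("scene blank",np.round(onplane(S,*c1(*u),.045),4))
E
```

```text
cap [0.6337 0.1735 0.2352] 0.0058
col [0.7327 0.1906 0.2224] 0.0066
jar top [0.5315 0.196  0.0801] 0.0059
bottle top [0.3759 0.0429 0.1486] 0.0062
fence farend front top [0.6467 0.2955 0.0098] 0.0144
heel [ 0.6388 -0.1951  0.056 ]
heel [ 0.6783 -0.2076  0.056 ]
heel [ 0.6553 -0.2621  0.056 ]
heel [ 0.6153 -0.252   0.056 ]
shank end [ 0.58   -0.3569  0.034 ]
shank end [ 0.6212 -0.3669  0.034 ]
plain [ 0.4462 -0.1056  0.034 ]
plain [ 0.4056 -0.1252  0.034 ]
plain [ 0.5099 -0.2651  0.034 ]
plain [ 0.4734 -0.2816  0.034 ]
fence [0.6359 0.291  0.016 ]
fence [0.656  0.2946 0.016 ]
fence [0.6859 0.0781 0.016 ]
fence [0.6516 0.0806 0.016 ]
hot [0.4803 0.2548 0.05  ]
hot [0.3333 0.2444 0.05  ]
hot [0.5264 0.447  0.05  ]
scene blank [ 0.6232 -0.3426  0.045 ]
scene blank [ 0.5894 -0.3329  0.045 ]
scene blank [ 0.6375 -0.1889  0.045 ]
scene blank [ 0.6699 -0.197   0.045 ]
```

View pics/wrist0.png

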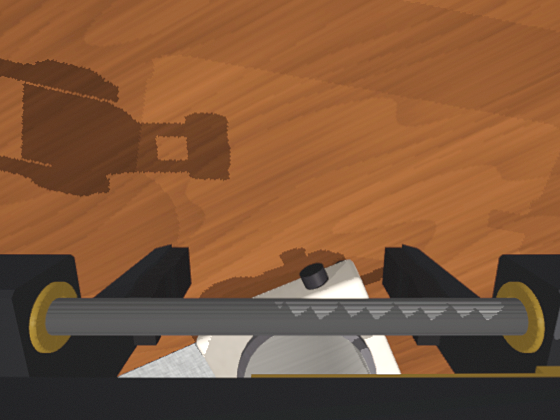

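Wrist view: the gripper's shadow and an edge of the hotplate. I'll move over the gauge for a closer measurement.

```bash
cat >> h.py <<'E'
from scipy.spatial.transform import Rotation as Ro
def tool(ang,tilt=0):
    c,s=np.cos(ang),np.sin(ang);return np.array([[c,s,0],[s,-c,0],[0,0,-1.]])@Ro.from_euler('y',tilt).as_matrix()
def plan(pts,tcp=None,R=None):
    o=manip.get_obs();q=o["ee_rot"];R0=Ro.from_quat([q[1],q[2],q[3],q[0]]).as_matrix() if R is None else R
    p0=o["tcp_pos"] if tcp is None else np.array(tcp)
    for p,a,t in pts:
        r=Ro.from_matrix(R0.T@tool(a,t)).as_rotvec()/(np.pi/2);d=R0.T@(np.array(p)-p0)/.25
        print(np.round(d,3).tolist(),np.round(r,3).tolist())
def snap(n,name):
    m=manip.camera_model(n);im=manip.camera(n);cv2.imwrite(f"pics/{name}.png",im)
    import pickle;pickle.dump(m,open(f"pics/{name}.pkl","wb"));return m,im
E
python3 - <<'E'
from h import *
print(manip.camera_model("wrist")["camera_matrix"])
# over gauge y=-0.10
g=np.array([.634,.1735]);gx=np.array([.985,.171]);gy=np.array([-.171,.985])
p=g-.11*gy; print(p)
plan([((.23,.472,.34),2.688,0),((.40,.30,.36),2.2,0),((*p,.36),1.745,0)])
E
```

```text
[[346.13246837   0.         286.30047266]
 [  0.         346.13246837 208.81968123]
 [  0.           0.           1.        ]]
[0.65281 0.06515]
[0.001, 0.001, -0.407] [-0.001, -0.0, -0.0]
[-0.912, -0.32, -0.487] [-0.001, 0.0, 0.311]
[-2.233, -0.721, -0.486] [-0.001, 0.0, 0.6]
```

{"api": "send_rows", "payload": {
  "targets": [
    [0, 0, -0.4, 0, 0, 0, -1],
    [0, 0, -0.4, 0, 0, 0, -1],
    [-0.91, -0.32, -0.48, 0, 0, 0.3, -1],
    [-0.91, -0.32, -0.48, 0, 0, 0.3, -1],
    [-0.91, -0.32, -0.48, 0, 0, 0.3, -1],
    [-0.91, -0.32, -0.48, 0, 0, 0.3, -1],
    [-0.91, -0.32, -0.48, 0, 0, 0.3, -1],
    [-0.91, -0.32, -0.48, 0, 0, 0.3, -1]
  ]
}}

```text
clock: 0.95
tcp_pos: [0.4023, 0.2972, 0.3584]
ee_rot: [0.0, 0.449, 0.894, -0.0]
ft_force: [-0.9, 0.2, -0.8]
opening: 0.0881
finger_force: 0.0
```

```bash
python3 - <<'E'
from h import *
print(manip.get_obs()["tcp_pos"])
plan([((.653,.065,.36),1.745,0)])
E
```

```text
[0.40231577 0.29719354 0.3584175 ]
[-1.344, 0.249, -0.005] [-0.0, 0.001, 0.297]
```

{"api": "send_rows", "payload": {
  "targets": [
    [-1, 0.2, 0, 0, 0, 0.29, -1],
    [-1, 0.2, 0, 0, 0, 0.29, -1],
    [-1, 0.2, 0, 0, 0, 0.29, -1],
    [-1, 0.25, 0, 0, 0, 0.295, -1],
    [-1, 0.25, 0, 0, 0, 0.295, -1],
    [-1, 0.25, 0, 0, 0, 0.295, -1],
    [-1, 0.25, 0, 0, 0, 0.295, -1]
  ]
}}

```text
clock: 1.65
tcp_pos: [0.6004, 0.138, 0.3575]
ee_rot: [-0.001, 0.64, 0.768, -0.001]
ft_force: [-0.1, 0.5, 0.1]
opening: 0.0884
finger_force: 0.0
```

```bash
python3 - <<'E'
from h import *
print(manip.get_obs()["tcp_pos"])
m,im=snap("wrist","w1")
print(np.round(m["world_from_camera"],3))
E
```

```text
[0.60037947 0.13801834 0.35752082]
[[ 0.984 -0.176 -0.044  0.588]
 [ 0.181  0.951  0.251  0.202]
 [-0.002 -0.255  0.967  0.504]
 [ 0.     0.     0.     1.   ]]
```

View pics/w1.png

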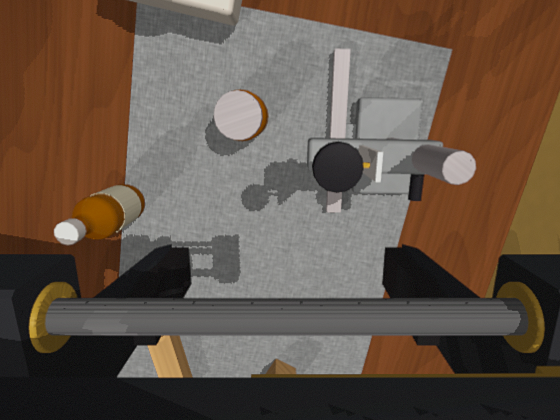

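w1 shows the cap at (337,167), the column top at (458,167), the fence from (340,50) to (334,212), and the jar at (238,115).

```bash
python3 - <<'E'
from h import *
import pickle
im=cv2.imread("pics/w1.png");m=pickle.load(open("pics/w1.pkl","rb"))
bl=(im.max(2)<50).astype(np.uint8);bl[235:]=0
n,l,s,c=cv2.connectedComponentsWithStats(bl)
for i in range(1,n):
    if s[i,4]>300: print(s[i],c[i])
i=max(range(1,n),key=lambda i:s[i,4]);cap=c[i]
print("cap",onplane(m,*cap,.238))
for z in(.224,):print("col",onplane(m,459,166.5,z))
pts=[];pr=[]
for v in range(58,128,5):
    row=im[v].astype(int);d=row[:,2]-row[:,0]
    print(v,[u for u in range(320,362) if d[u]>8][:1],[u for u in range(320,362) if d[u]>8][-1:])
print(im[90,322:356].tolist())
E
```

```text
[ 312  142   51   50 1673] [336.38792588 169.55768081]
[408 174  16  27 320] [415.421875 187.065625]
cap [0.63265716 0.17061948 0.238     ]
col [0.73207783 0.18944508 0.224     ]
58 [334] [349]
63 [334] [348]
68 [334] [348]
73 [333] [348]
78 [333] [348]
83 [333] [347]
88 [332] [347]
93 [332] [347]
98 [332] [346]
103 [332] [346]
108 [332] [346]
113 [331] [346]
118 [331] [345]
123 [331] [345]
[[138, 141, 139], [138, 140, 140], [139, 141, 142], [139, 140, 139], [140, 141, 140], [130, 131, 131], [94, 96, 95], [94, 95, 96], [88, 89, 88], [77, 77, 79], [109, 111, 119], [171, 172, 181], [187, 189, 197], [183, 185, 194], [184, 186, 195], [185, 185, 195], [187, 188, 196], [184, 186, 195], [184, 186, 194], [184, 185, 194], [184, 186, 195], [185, 187, 197], [185, 187, 196], [186, 188, 197], [188, 189, 199], [179, 181, 189], [142, 143, 145], [127, 128, 128], [129, 131, 130], [134, 135, 135], [129, 130, 129], [128, 130, 129], [137, 139, 138], [148, 150, 149]]
```

```bash
python3 - <<'E'
from h import *
import pickle
im=cv2.imread("pics/w1.png");m=pickle.load(open("pics/w1.pkl","rb"))
print("cap",onplane(m,337,166.5,.238))
L=[];Rr=[]
for v in list(range(56,130,3))+list(range(198,209,3)):
    r=im[v,315:365].astype(float).mean(1)
    i=[k for k in range(len(r)-1) if r[k]<140<=r[k+1] and r[min(k+3,49)]>170]
    j=[k for k in range(len(r)-1) if r[k]>=160>r[k+1]]
    if i: k=i[0];L.append((v,315+k+(140-r[k])/(r[k+1]-r[k])))
    if j: k=j[-1];Rr.append((v,315+k+(r[k]-160)/(r[k]-r[k+1])))
f=np.array([onplane(m,u,v,.016)[:2] for v,u in L]);b=np.array([onplane(m,u,v,.016)[:2] for v,u in Rr])
for X in(f,b):
    c=X.mean(0);d=np.linalg.svd(X-c)[2][0];d*=np.sign(d[1]);n=np.array([d[1],-d[0]])
    print(len(X),c,"ang",np.arctan2(d[1],d[0]),"resid",np.abs((X-c)@n).max(),"foot->",(c-onplane(m,337,166.5,.238)[:2])@n,"base off",c@n)
print(np.round(f,4)[[0,-1]])
for e in((341.5,48.5),(334,212.5)):print("ends",onplane(m,*e,.016))
E
```

```text
cap [0.63260786 0.17300992 0.238     ]
28 [0.64510881 0.22888696] ang 1.7662255139962781 resid 0.00970508930770187 foot-> 0.02311361175772504 base off 0.6772757889112839
28 [0.66435774 0.23243723] ang 1.7306558772066731 resid 0.0002938434585238266 foot-> 0.04080466645017419 base off 0.6928861962036295
[[0.6344 0.2896]
 [0.6675 0.0886]]
ends [0.64201017 0.30019745 0.016     ]
ends [0.67994071 0.0824601  0.016     ]
```

{"api": "send_rows", "payload": {
  "targets": [
    [-0.94, -0.15, 0.1, 0, 0, 0.34, -1],
    [-0.94, -0.15, 0.1, 0, 0, 0.34, -1],
    [-0.94, -0.15, 0.1, 0, 0, 0.34, -1],
    [-0.94, -0.15, 0.1, 0, 0, 0.34, -1],
    [-0.94, -0.15, 0.1, 0, 0, 0.34, -1],
    [-0.94, -0.15, 0.1, 0, 0, 0.34, -1]
  ]
}}

```text
clock: 2.3
tcp_pos: [0.6048, -0.1019, 0.3334]
ee_rot: [-0.0, 0.821, 0.571, -0.0]
ft_force: [-0.6, 1.5, -0.0]
opening: 0.0881
finger_force: 0.0
```

```bash
python3 - <<'E'
from h import *
print(manip.get_obs()["tcp_pos"])
plan([((.61,-.337,.30),1.225,0)])
E
```

```text
[ 0.60475037 -0.10191149  0.33338379]
[-0.874, 0.346, 0.134] [-0.0, 0.0, -0.006]
```

{"api": "send_rows", "payload": {
  "targets": [
    [-0.87, 0.35, 0.13, 0, 0, 0, -1],
    [-0.87, 0.35, 0.13, 0, 0, 0, -1],
    [-0.87, 0.35, 0.13, 0, 0, 0, -1],
    [-0.87, 0.35, 0.13, 0, 0, 0, -1],
    [-0.87, 0.35, 0.13, 0, 0, 0, -1],
    [-0.87, 0.35, 0.13, 0, 0, 0, -1],
    [-0.87, 0.35, 0.13, 0, 0, 0, -1]
  ]
}}

```text
clock: 3.0
tcp_pos: [0.6135, -0.332, 0.3017]
ee_rot: [-0.0, 0.819, 0.573, 0.0]
ft_force: [-0.0, 0.4, 0.2]
opening: 0.0878
finger_force: 0.0
```

```bash
python3 - <<'E'
from h import *
print(manip.get_obs()["tcp_pos"])
m,im=snap("wrist","w2")
E
```

```text
[ 0.61350501 -0.33201286  0.30169492]
```

View pics/w2.png

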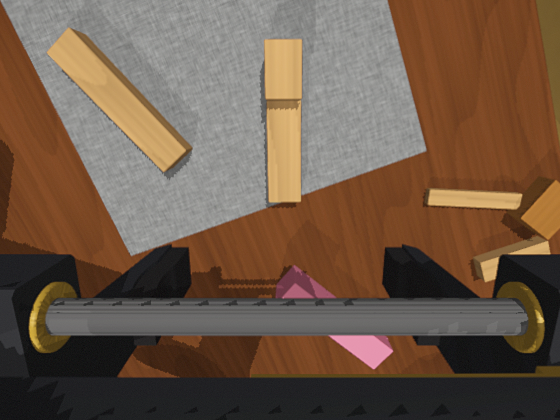

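w2 shows the blank's heel top at (265,40) to (301,99), its shank end at (267,202) to (301,201), the plain blank at (120,100) and the pink one at (330,320).

```bash
python3 - <<'E'
from h import *
import pickle
im=cv2.imread("pics/w2.png");m=pickle.load(open("pics/w2.pkl","rb"));D=pickle.load(open("ms0.pkl","rb"))["side"]
w=(im[:,:,2].astype(int)-im[:,:,0]>45).astype(np.uint8)
def edges(v):
    u=np.where(w[v,250:320])[0]+250;return u.min(),u.max()+1
for rows,z in((range(45,95,4),.056),(range(112,185,4),.034)):
    A=np.array([onplane(m,(sum(edges(v)))/2,v,z)[:2] for v in rows]);W=[np.linalg.norm(onplane(m,edges(v)[0],v,z)-onplane(m,edges(v)[1],v,z)) for v in rows]
    d=A[0]-A[-1];print("z",z,"mid",A.mean(0),"ang",np.arctan2(d[1],d[0]),"width",np.mean(W))
for p,z in(((265.5,39.5),.056),((301.5,38.5),.056),((301,99),.056),((266,100),.056),((267.5,202.5),.034),((301,201.5),.034)):print(onplane(m,*p,z))
c2=lambda u,v:(190+u/3,130+v/3)
for a,b in(((265.5,39.5),(475,343)),((301.5,38.5),(513,337)),((301,99),(532,372)),((266,100),(494,380)),((267.5,202.5),(537,472)),((301,201.5),(578,462))):print("tri",*tri(m,a,D,c2(*b)))
plan([((.61,-.337,.30),1.225,0)])
E
```

```text
z 0.056 mid [ 0.64915938 -0.22337825] ang 1.230166865347496 width 0.0398268449947116
z 0.034 mid [ 0.62073285 -0.30330185] ang 1.2267701250055065 width 0.03999260968452231
[ 0.64183842 -0.19001202  0.056     ]
[ 0.67726792 -0.20191498  0.056     ]
[ 0.6568292  -0.25832604  0.056     ]
[ 0.62092384 -0.24633617  0.056     ]
[ 0.57890589 -0.35817128  0.034     ]
[ 0.61804552 -0.37109101  0.034     ]
tri [ 0.64250962 -0.18983269  0.05163337] 0.0018606385943953961
tri [ 0.67915805 -0.20335566  0.05370425] 0.004936269757940434
tri [ 0.65755237 -0.25881203  0.05309862] 0.0016191865478562264
tri [ 0.62084182 -0.24610435  0.04990865] 0.0004180767652450937
tri [ 0.57900084 -0.3578523   0.03518948] 0.00019215872146888902
tri [ 0.61799485 -0.36998515  0.03773149] 0.0005758226504815718
[-0.026, -0.006, 0.009] [0.001, -0.0, -0.002]
```

```bash
python3 - <<'E'
from h import *
import pickle
m=pickle.load(open("pics/w2.pkl","rb"));print(onplane(m,295,270,.056),onplane(m,380,368,.034))
plan([((.6053,-.3462,.10),1.226,.3),((.6053,-.3462,.021),1.226,.3)])
E
```

```text
[ 0.5833009  -0.44484053  0.056     ] [ 0.64250266 -0.63686942  0.034     ]
[-0.067, -0.012, 0.809] [0.001, 0.191, -0.003]
[-0.067, -0.012, 1.125] [0.001, 0.191, -0.003]
```

{"api": "send_rows", "payload": {
  "targets": [
    [-0.067, -0.012, 0.81, 0, 0.19, -0.003, -1],
    [-0.067, -0.012, 0.81, 0, 0.19, -0.003, -1],
    [-0.067, -0.012, 0.81, 0, 0.19, -0.003, -1],
    [-0.067, -0.012, 0.81, 0, 0.19, -0.003, -1],
    [-0.067, -0.012, 0.81, 0, 0.19, -0.003, -1],
    [-0.067, -0.012, 0.81, 0, 0.19, -0.003, -1]
  ]
}}

```text
clock: 3.65
tcp_pos: [0.6053, -0.3472, 0.1006]
ee_rot: [-0.085, 0.809, 0.569, 0.122]
ft_force: [-0.3, -0.1, 1.2]
opening: 0.0881
finger_force: 0.0
```

```bash
python3 - <<'E'
from h import *
print(manip.get_obs()["tcp_pos"])
plan([((.6053,-.3462,.021),1.226,.3)])
E
```

```text
[ 0.60534511 -0.3472109   0.10064862]
[-0.09, -0.002, 0.306] [0.001, 0.001, 0.0]
```

Descend and grip.

{"api": "send_rows", "payload": {
  "targets": [
    [-0.045, 0, 0.155, 0, 0, 0, -1],
    [-0.09, 0, 0.305, 0, 0, 0, -1],
    [-0.09, 0, 0.305, 0, 0, 0, -1],
    [-0.09, 0, 0.305, 0, 0, 0, 1],
    [-0.09, 0, 0.305, 0, 0, 0, 1],
    [-0.09, 0, 0.305, 0, 0, 0, 1],
    [-0.09, 0, 0.305, 0, 0, 0, 1],
    [-0.09, 0, 0.305, 0, 0, 0, 1]
  ],
  "squeeze": 15
}}

```text
clock: 4.45
tcp_pos: [0.6049, -0.3481, 0.02]
ee_rot: [-0.085, 0.809, 0.568, 0.122]
ft_force: [0.2, -0.8, -0.4]
opening: 0.0503
finger_force: 0.0
```

```bash
python3 - <<'E'
from h import *
o=manip.get_obs();print(o["tcp_pos"],o["opening"],o["finger_force"],o["ft_force"])
# gauge
th=.161;g=np.array([.633,.173]);gx=np.array([np.cos(th),np.sin(th)]);gy=np.array([-gx[1],gx[0]])
P=lambda x,y,z=.022:(*(g+gx*x+gy*y),z)
A=np.pi/2+th
for x,y in((-.012,-.30),(-.012,-.20),(0,-.13)):print(P(x,y))
plan([(P(-.012,-.30),A,.3)])
E
```

```text
[ 0.60487445 -0.34808239  0.02001885] 0.05031731805358164 0.0 [ 0.21028959 -0.78298183 -0.42513568]
(np.float64(0.6692467965632125), np.float64(-0.1250439057234774), 0.022)
(np.float64(0.6532162611558138), np.float64(-0.026337158565280905), 0.022)
(np.float64(0.6538396960296183), np.float64(0.044681228694344516), 0.022)
[0.888, -0.061, 0.264] [0.096, 0.001, -0.309]
```

{"api": "send_rows", "payload": {
  "targets": [
    [0, 0, 0, 0, 0, 0, 1],
    [0, 0, 0, 0, 0, 0, 1],
    [0, 0, 0, 0, 0, 0, 1],
    [0, 0, 0, 0, 0, 0, 1],
    [0, 0, 0, 0, 0, 0, 1],
    [0, 0, 0, 0, 0, 0, 1]
  ]
}}

```text
clock: 5.05
tcp_pos: [0.6047, -0.348, 0.0194]
ee_rot: [-0.085, 0.809, 0.568, 0.122]
ft_force: [-0.5, 0.8, 3.2]
opening: 0.0397
finger_force: 15.0
```

```bash
cat >> h.py <<'E'
th=.161;g=np.array([.633,.173]);gx=np.array([np.cos(th),np.sin(th)]);gy=np.array([-gx[1],gx[0]])
P=lambda x,y,z=.021:(*(g+gx*x+gy*y),z)
A=np.pi/2+th
def st():
    o=manip.get_obs();p=o["tcp_pos"];print(np.round(p,4),"gauge",np.round([(p[:2]-g)@gx,(p[:2]-g)@gy],4),"op",round(o["opening"],4),o["finger_force"],np.round(o["ft_force"],1),o["clock"])
E
python3 - <<'E'
from h import *
st()
plan([(P(-.012,-.30),A,.3)])
E
```

```text
[ 0.6047 -0.348   0.0194] gauge [-0.1114 -0.5097] op 0.0397 14.997904266965634 [-0.5  0.8  3.2] 5.05
[0.887, -0.061, 0.266] [0.096, 0.001, -0.309]
```

{"api": "send_rows", "payload": {
  "targets": [
    [0.11, -0.008, 0.033, 0.012, 0, -0.039, 1],
    [0.22, -0.015, 0.066, 0.024, 0, -0.077, 1],
    [0.33, -0.023, 0.1, 0.036, 0, -0.116, 1],
    [0.443, -0.03, 0.133, 0.048, 0, -0.154, 1],
    [0.555, -0.038, 0.166, 0.06, 0, -0.193, 1],
    [0.665, -0.046, 0.2, 0.072, 0, -0.232, 1],
    [0.776, -0.053, 0.233, 0.084, 0, -0.27, 1],
    [0.887, -0.061, 0.265, 0.096, 0, -0.309, 1]
  ]
}}

```text
clock: 5.85
tcp_pos: [0.6691, -0.124, 0.0205]
ee_rot: [-0.114, 0.64, 0.754, 0.096]
ft_force: [0.5, -0.6, -1.8]
opening: 0.0396
finger_force: 15.0
```

```bash
python3 - <<'E'
from h import *
st()
m,im=snap("wrist","w3")
plan([(P(-.010,-.20),A,.3),(P(-.005,-.13),A,.3)])
E
```

```text
[ 0.6691 -0.124   0.0205] gauge [-0.012  -0.2989] op 0.0396 14.996858921622334 [ 0.5 -0.6 -1.8] 5.85
[0.361, 0.005, 0.11] [-0.002, -0.0, 0.006]
[0.628, 0.027, 0.193] [-0.002, -0.0, 0.006]
```

View pics/w3.png

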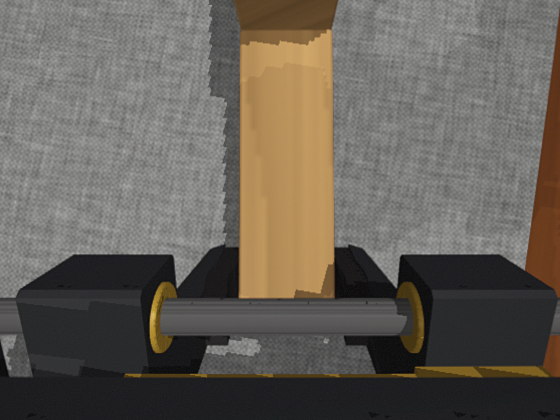

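w3: the blank sits square between the fingers, its edges at columns 240 and 333 and parallel to the tool. I'll slide it into the lane.

{"api": "send_rows", "payload": {
  "targets": [
    [0.09, 0.001, 0.027, 0, 0, 0.003, 1],
    [0.18, 0.003, 0.055, 0, 0, 0.006, 1],
    [0.27, 0.004, 0.083, 0, 0, 0.006, 1],
    [0.361, 0.005, 0.11, 0, 0, 0.006, 1],
    [0.43, 0.01, 0.132, 0, 0, 0.006, 1],
    [0.5, 0.016, 0.153, 0, 0, 0.006, 1],
    [0.57, 0.022, 0.175, 0, 0, 0.006, 1],
    [0.628, 0.027, 0.192, 0, 0, 0.006, 1]
  ]
}}

```text
clock: 6.7
tcp_pos: [0.6492, 0.0394, 0.0212]
ee_rot: [-0.114, 0.644, 0.75, 0.095]
ft_force: [-0.3, -0.2, -1.0]
opening: 0.0401
finger_force: 15.0
```

```bash
python3 - <<'E'
from h import *
st()
plan([(P(.001,-.13),A,.3)])
E
```

```text
[0.6492 0.0394 0.0212] gauge [-0.0054 -0.1345] op 0.0401 14.99769015594211 [-0.3 -0.2 -1. ] 6.7
[0.017, 0.026, 0.006] [-0.001, 0.001, -0.006]
```

{"api": "send_rows", "payload": {
  "targets": [
    [0.008, 0.008, 0.003, 0, 0, 0, 1],
    [0.016, 0.014, 0.005, 0, 0, 0, 1],
    [0.016, 0.02, 0.005, 0, 0, 0, 1],
    [0.016, 0.024, 0.005, 0, 0, 0, 1],
    [0.016, 0.024, 0.005, 0, 0, 0, 1],
    [0.016, 0.024, 0.005, 0, 0, 0, 1]
  ]
}}

```text
clock: 7.3
tcp_pos: [0.6546, 0.0426, 0.0212]
ee_rot: [-0.114, 0.644, 0.75, 0.095]
ft_force: [-1.1, -0.5, -1.3]
opening: 0.0398
finger_force: 15.0
```

```bash
python3 - <<'E'
from h import *
st()
E
```

```text
[0.6546 0.0426 0.0212] gauge [ 0.0004 -0.1322] op 0.0398 15.0087067682216 [-1.1 -0.5 -1.3] 7.3
```

{"api": "send_rows", "payload": {
  "targets": [
    [0, 0.004, 0, 0, 0, 0, 1],
    [0, 0.004, 0, 0, 0, 0, 1]
  ]
}}

```text
clock: 7.5
tcp_pos: [0.6554, 0.0429, 0.0212]
ee_rot: [-0.114, 0.644, 0.75, 0.095]
ft_force: [-2.6, -2.3, -0.5]
opening: 0.04
finger_force: 15.1
```

{"api": "send_rows", "payload": {
  "targets": [
    [0, 0.004, 0, 0, 0, 0, 1],
    [0, 0.004, 0, 0, 0, 0, 1]
  ]
}}

```text
clock: 7.7
tcp_pos: [0.6559, 0.0431, 0.0211]
ee_rot: [-0.115, 0.644, 0.75, 0.095]
ft_force: [-6.7, -4.0, 0.8]
opening: 0.0397
finger_force: 15.1
```

{"api": "send_rows", "payload": {
  "targets": [
    [0, 0.004, 0, 0, 0, 0, 1],
    [0, 0.004, 0, 0, 0, 0, 1]
  ]
}}

```text
clock: 7.9
tcp_pos: [0.6561, 0.043, 0.0211]
ee_rot: [-0.116, 0.644, 0.75, 0.094]
ft_force: [-10.2, -6.4, 3.3]
opening: 0.0397
finger_force: 15.1
```

{"api": "send_rows", "payload": {
  "targets": [
    [0, -0.004, 0, 0, 0, 0, 1],
    [0, -0.004, 0, 0, 0, 0, -0.4],
    [0, -0.004, 0, 0, 0, 0, -0.4],
    [0, -0.004, 0, 0, 0, 0, -0.4],
    [0, -0.004, 0, 0, 0, 0, -0.4]
  ]
}}

```text
clock: 8.4
tcp_pos: [0.6569, 0.0436, 0.0215]
ee_rot: [-0.114, 0.644, 0.75, 0.096]
ft_force: [0.5, -0.1, -0.2]
opening: 0.0621
finger_force: 0.0
```

{"api": "send_rows", "payload": {
  "targets": [
    [0, 0, -0.1, 0, 0, 0, -0.4],
    [0, 0, -0.3, 0, 0, 0, -0.4],
    [0, 0, -0.5, 0, 0, 0, -0.4],
    [0, 0, -0.7, 0, 0, 0, -0.4],
    [0, 0, -0.9, 0, 0, 0, 1],
    [0, 0, -0.98, 0, -0.19, 0, 1],
    [0, 0, -0.98, 0, -0.19, 0, 1],
    [0, 0, -0.98, 0, -0.19, 0, 1]
  ]
}}

```text
clock: 9.2
tcp_pos: [0.6684, -0.025, 0.2571]
ee_rot: [0.0, 0.65, 0.76, -0.001]
ft_force: [-0.1, -0.1, -0.6]
opening: 0.0319
finger_force: 0.0
```

```bash
python3 - <<'E'
from h import *
st()
m,im=snap("wrist","w4")
plan([(P(.001,0,.275),A,0)])
E
```

```text
[ 0.6684 -0.025   0.2571] gauge [ 0.0032 -0.2012] op 0.0319 0.0 [-0.1 -0.1 -0.6] 9.2
[0.808, -0.013, -0.075] [-0.002, -0.002, -0.004]
```

View pics/w4.png

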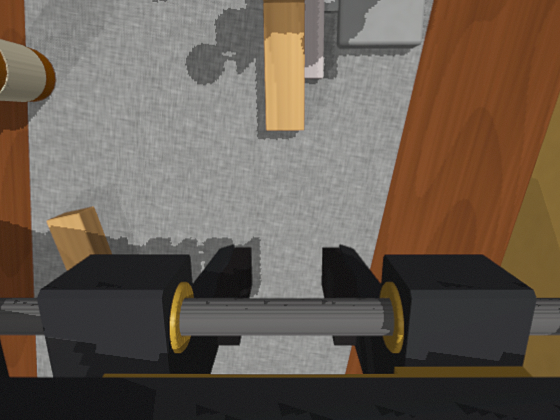

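w4: the blank lies against the fence (fence edge about column 305), with its shank end at (265..304,130). I'll check the pose.

```bash
python3 - <<'E'
from h import *
import pickle
im=cv2.imread("pics/w4.png");m=pickle.load(open("pics/w4.pkl","rb"))
w=(im[:,:,2].astype(int)-im[:,:,0]>45)
G=lambda p:np.round([(p[:2]-g)@gx,(p[:2]-g)@gy],4)
for k in(0,1):
    for v in(15,60,120):
        u=np.where(w[v,240:320])[0]+240;print(k,v,G(onplane(m,[u.min(),u.max()+1][k],v,.034)))
v=np.where(w[:,284])[0];v=v[v<200].max()+1;print("end",v,G(onplane(m,284,v,.034)))
print("fence end",G(onplane(m,314,78,.016)))
st();plan([(P(.001,0,.275),A,0)])
E
```

```text
0 15 [-0.0185 -0.0412]
0 60 [-0.0193 -0.0814]
0 120 [-0.0184 -0.1391]
1 15 [ 0.02   -0.0414]
1 60 [ 0.0213 -0.0816]
1 120 [ 0.0208 -0.1393]
end 131 [ 1.000e-04 -1.503e-01]
fence end [ 0.0318 -0.0967]
[ 0.6682 -0.0259  0.2558] gauge [ 0.0029 -0.202 ] op 0.0277 0.0 [ 0.3  0.3 -0.3] 9.25
[0.808, -0.013, -0.075] [-0.002, -0.002, -0.004]
```

{"api": "send_rows", "payload": {
  "targets": [
    [0, 0, -0.08, 0, 0, 0, 1],
    [0.15, -0.006, -0.08, 0, 0, 0, 1],
    [0.3, -0.01, -0.08, 0, 0, 0, 1],
    [0.45, -0.013, -0.08, 0, 0, 0, 1],
    [0.6, -0.013, -0.08, 0, 0, 0, 1],
    [0.75, -0.013, -0.08, 0, 0, 0, 1],
    [0.808, -0.013, -0.08, 0, 0, 0, 1],
    [0.808, -0.013, -0.08, 0, 0, 0, 1]
  ]
}}

```text
clock: 10.05
tcp_pos: [0.6344, 0.1724, 0.2747]
ee_rot: [-0.003, 0.651, 0.759, -0.001]
ft_force: [-0.6, -0.4, 0.7]
opening: 0.0004
finger_force: 0.0
```

```bash
python3 - <<'E'
from h import *
st();plan([(P(.001,0,.211),A,0)])
E
```

```text
[0.6344 0.1724 0.2747] gauge [ 0.0013 -0.0009] op 0.0004 0.0 [-0.6 -0.4  0.7] 10.05
[0.003, 0.0, 0.255] [-0.004, -0.001, -0.005]
```

{"api": "send_rows", "payload": {
  "targets": [
    [0, 0, 0.08, 0, 0, 0, 1],
    [0, 0, 0.135, 0, 0, 0, 1],
    [0, 0, 0.16, 0, 0, 0, 1],
    [0, 0, 0.18, 0, 0, 0, 1],
    [0, 0, 0.2, 0, 0, 0, 1],
    [0, 0, 0.22, 0, 0, 0, 1],
    [0, 0, 0.24, 0, 0, 0, 1],
    [0, 0, 0.244, 0, 0, 0, 1]
  ]
}}

```text
clock: 10.85
tcp_pos: [0.6344, 0.1714, 0.2141]
ee_rot: [-0.001, 0.651, 0.759, -0.001]
ft_force: [0.9, -2.0, 1.8]
opening: 0.0007
finger_force: 0.9
```

{"api": "send_rows", "payload": {
  "targets": [
    [0, 0, 0.006, 0, 0, 0, 1],
    [0, 0, 0.006, 0, 0, 0, 1]
  ]
}}

```text
clock: 11.05
tcp_pos: [0.6344, 0.1715, 0.213]
ee_rot: [-0.001, 0.651, 0.759, -0.001]
ft_force: [-0.2, -1.0, 1.7]
opening: 0.001
finger_force: 0.9
```

{"api": "send_rows", "payload": {
  "targets": [
    [0, 0, 0.006, 0, 0, 0, 1],
    [0, 0, 0.006, 0, 0, 0, 1]
  ]
}}

```text
clock: 11.25
tcp_pos: [0.6344, 0.1715, 0.2114]
ee_rot: [-0.001, 0.651, 0.759, -0.001]
ft_force: [0.4, -1.5, 1.4]
opening: 0.0008
finger_force: 1.0
```

{"api": "send_rows", "payload": {
  "targets": [
    [0, 0, 0.006, 0, 0, 0, 1],
    [0, 0, 0.006, 0, 0, 0, 1]
  ]
}}

```text
clock: 11.45
tcp_pos: [0.6344, 0.1715, 0.2099]
ee_rot: [-0.001, 0.651, 0.759, -0.001]
ft_force: [0.4, -1.2, 3.3]
opening: 0.0004
finger_force: 1.0
```

{"api": "send_rows", "payload": {
  "targets": [
    [0, 0, 0.004, 0, 0, 0, 1],
    [0, 0, 0.004, 0, 0, 0, 1]
  ]
}}

```text
clock: 11.65
tcp_pos: [0.6344, 0.1715, 0.2095]
ee_rot: [-0.001, 0.651, 0.759, -0.001]
ft_force: [-1.2, -1.6, 5.2]
opening: 0.0005
finger_force: 2.3
```

{"api": "send_rows", "payload": {
  "targets": [
    [0, 0, 0.003, 0, 0, 0, 1],
    [0, 0, 0.003, 0, 0, 0, 1],
    [0, 0, 0.003, 0, 0, 0, 1],
    [0, 0, 0.003, 0, 0, 0, 1],
    [0, 0, 0.003, 0, 0, 0, 1],
    [0, 0, 0.003, 0, 0, 0, 1],
    [0, 0, 0.003, 0, 0, 0, 1],
    [0, 0, 0.003, 0, 0, 0, 1]
  ]
}}

```text
clock: 12.45
tcp_pos: [0.6344, 0.1715, 0.2094]
ee_rot: [-0.001, 0.651, 0.759, -0.001]
ft_force: [-3.1, -1.3, 8.6]
opening: 0.0002
finger_force: 4.3
```

{"api": "send_rows", "payload": {
  "targets": [
    [0, 0, 0, 0, 0, 0, 1],
    [0, 0, 0, 0, 0, 0, 1],
    [0, 0, 0, 0, 0, 0, 1],
    [0, 0, 0, 0, 0, 0, 1],
    [0, 0, 0, 0, 0, 0, 1]
  ]
}}

```text
clock: 12.95
tcp_pos: [0.6344, 0.1715, 0.2094]
ee_rot: [-0.001, 0.651, 0.759, -0.001]
ft_force: [-1.8, -1.8, 8.7]
opening: 0.0003
finger_force: 4.3
```

{"api": "send_rows", "payload": {
  "targets": [
    [0, 0, -0.05, 0, 0, 0, 1],
    [0, 0, -0.12, 0, 0, 0, 1],
    [0, 0, -0.26, 0, 0, 0, 1],
    [0, 0, -0.26, 0, 0, 0, 1]
  ]
}}

```text
clock: 13.35
tcp_pos: [0.6356, 0.1719, 0.2783]
ee_rot: [0.001, 0.651, 0.759, 0.002]
ft_force: [0.6, 0.3, 0.7]
opening: 0.0006
finger_force: 0.0
```

```bash
python3 - <<'E'
from h import *
st();plan([(P(.0,-.30,.275),A,0),(P(.0,-.20,.20),A,.3)])
E
```

```text
[0.6356 0.1719 0.2783] gauge [ 0.0024 -0.0015] op 0.0006 0.0 [0.6 0.3 0.7] 13.35
[-1.194, 0.001, 0.013] [0.003, 0.0, -0.005]
[-0.794, -0.004, 0.313] [0.003, 0.191, -0.005]
```

{"api": "send_rows", "payload": {
  "targets": [
    [-0.2, 0, 0, 0, 0, 0, 1],
    [-0.4, 0, 0, 0, 0, 0, 1],
    [-0.6, 0, 0, 0, 0, 0, -0.3],
    [-0.8, 0, 0, 0, 0, 0, -0.4],
    [-0.8, 0, 0.08, 0, 0.19, 0, -0.4],
    [-0.8, 0, 0.08, 0, 0.19, 0, -0.4],
    [-0.8, 0, 0.08, 0, 0.19, 0, -0.4],
    [-0.8, 0, 0.08, 0, 0.19, 0, -0.4]
  ]
}}

```text
clock: 14.15
tcp_pos: [0.6649, -0.0264, 0.2531]
ee_rot: [-0.113, 0.645, 0.75, 0.094]
ft_force: [-0.0, 1.2, -0.1]
opening: 0.0465
finger_force: 0.0
```

```bash
python3 - <<'E'
from h import *
st();plan([(P(.0013,-.145,.08),A,.3),(P(.0013,-.13,.0215),A,.3)])
E
```

```text
[ 0.6649 -0.0264  0.2531] gauge [-0.0005 -0.2019] op 0.0465 0.0 [-0.   1.2 -0.1] 14.15
[0.016, 0.008, 0.729] [-0.001, 0.003, -0.006]
[0.006, 0.008, 0.97] [-0.001, 0.003, -0.006]
```

{"api": "send_rows", "payload": {
  "targets": [
    [0.016, 0.008, 0.2, 0, 0, -0.005, -0.4],
    [0.016, 0.008, 0.4, 0, 0, -0.005, -0.4],
    [0.016, 0.008, 0.6, 0, 0, -0.005, -0.4],
    [0.016, 0.008, 0.73, 0, 0, -0.005, -0.4],
    [0.006, 0.008, 0.85, 0, 0, -0.005, -0.4],
    [0.006, 0.008, 0.97, 0, 0, -0.005, -0.4],
    [0.006, 0.008, 0.97, 0, 0, -0.005, -0.4]
  ]
}}

```text
clock: 14.85
tcp_pos: [0.6529, 0.0487, 0.0192]
ee_rot: [-0.115, 0.64, 0.754, 0.094]
ft_force: [-0.3, -0.9, 0.3]
opening: 0.0617
finger_force: 0.0
```

{"api": "send_rows", "payload": {
  "targets": [
    [0, 0, 0, 0, 0, 0, 1],
    [0, 0, 0, 0, 0, 0, 1],
    [0, 0, 0, 0, 0, 0, 1],
    [0, 0, 0, 0, 0, 0, 1],
    [0, 0, 0, 0, 0, 0, 1],
    [0, 0, 0, 0, 0, 0, 1]
  ]
}}

```text
clock: 15.45
tcp_pos: [0.6556, 0.0455, 0.0238]
ee_rot: [-0.113, 0.641, 0.753, 0.096]
ft_force: [-1.9, -0.8, 7.5]
opening: 0.0395
finger_force: 15.0
```

```bash
python3 - <<'E'
from h import *
st();plan([(P(.0015,-.072,.0215),A,.3)])
E
```

```text
[0.6556 0.0455 0.0238] gauge [ 0.0019 -0.1295] op 0.0395 15.026059001684189 [-1.9 -0.8  7.5] 15.45
[0.217, -0.002, 0.076] [0.001, 0.002, -0.0]
```

{"api": "send_rows", "payload": {
  "targets": [
    [0, 0, 0, 0, 0, 0, 1],
    [0, 0, 0, 0, 0, 0, 1]
  ]
}}

```text
clock: 15.65
tcp_pos: [0.6557, 0.0454, 0.0238]
ee_rot: [-0.113, 0.641, 0.753, 0.096]
ft_force: [-2.5, -0.9, 6.4]
opening: 0.0396
finger_force: 15.0
```

```bash
python3 - <<'E'
from h import *
st();print(manip.get_obs()["moment"]);m,im=snap("wrist","w5");plan([(P(.0015,-.072,.0215),A,.3)])
E
```

```text
[0.6557 0.0454 0.0238] gauge [ 0.0019 -0.1295] op 0.0396 15.026077777147293 [-2.5 -0.9  6.4] 15.65
[0.03530475 0.39550421 0.24251849]
[0.217, -0.002, 0.076] [0.001, 0.002, -0.0]
```

View pics/w5.png

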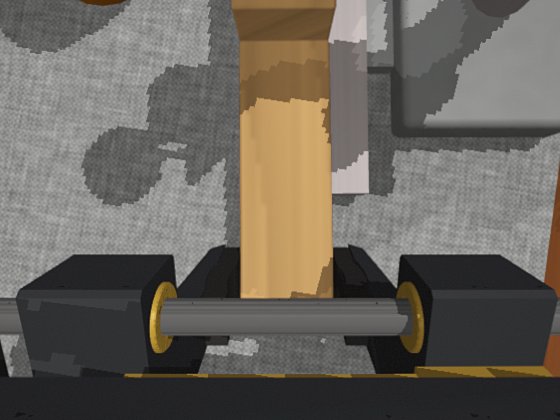

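{"api": "send_rows", "payload": {
  "targets": [
    [0.028, 0, 0.004, 0, 0, 0, 1],
    [0.06, 0, 0.013, 0, 0, 0, 1],
    [0.1, 0, 0.025, 0, 0, 0, 1],
    [0.14, 0, 0.037, 0, 0, 0, 1],
    [0.18, 0, 0.049, 0, 0, 0, 1],
    [0.221, 0, 0.062, 0, 0, 0, 1],
    [0.221, 0, 0.062, 0, 0, 0, 1]
  ]
}}

```text
clock: 16.4
tcp_pos: [0.6455, 0.1047, 0.0238]
ee_rot: [-0.114, 0.641, 0.753, 0.096]
ft_force: [-1.2, 3.4, 4.9]
opening: 0.0394
finger_force: 15.0
```

```bash
python3 - <<'E'
from h import *
st();print(manip.get_obs()["moment"])
E
```

```text
[0.6455 0.1047 0.0238] gauge [ 0.0014 -0.0694] op 0.0394 14.984501302242279 [-1.2  3.4  4.9] 16.4
[0.562491   0.18590631 0.05505721]
```

{"api": "send_rows", "payload": {
  "targets": [
    [0, 0.005, 0, 0, 0, 0, 1],
    [0, 0.01, 0, 0, 0, 0, 1],
    [0, 0.01, 0, 0, 0, 0, 1]
  ]
}}

```text
clock: 16.7
tcp_pos: [0.6456, 0.1048, 0.0236]
ee_rot: [-0.117, 0.64, 0.753, 0.094]
ft_force: [-16.2, 0.6, 13.1]
opening: 0.0396
finger_force: 15.0
```

{"api": "send_rows", "payload": {
  "targets": [
    [0, -0.005, 0, 0, 0, 0, 1],
    [0, -0.005, 0, 0, 0, 0, -0.3],
    [0, -0.005, 0, 0, 0, 0, -0.3],
    [0, -0.005, 0, 0, 0, 0, -0.3],
    [0, -0.005, 0, 0, 0, 0, -0.3]
  ]
}}

```text
clock: 17.2
tcp_pos: [0.6471, 0.1028, 0.0232]
ee_rot: [-0.114, 0.641, 0.753, 0.096]
ft_force: [1.5, -0.2, -0.8]
opening: 0.0572
finger_force: 0.0
```

{"api": "send_rows", "payload": {
  "targets": [
    [0, 0, -0.1, 0, 0, 0, -0.3],
    [0, 0, -0.3, 0, 0, 0, -0.3],
    [-0.1, 0, -0.5, 0, 0, 0, -0.3],
    [-0.2, 0, -0.7, 0, 0, 0, -0.3],
    [-0.25, 0, -0.9, 0, 0, 0, 1],
    [-0.25, 0, -0.98, 0, -0.19, 0, 1],
    [-0.25, 0, -0.98, 0, -0.19, 0, 1],
    [-0.25, 0, -0.98, 0, -0.19, 0, 1]
  ]
}}

```text
clock: 18.0
tcp_pos: [0.6684, -0.0251, 0.2406]
ee_rot: [0.001, 0.647, 0.762, -0.0]
ft_force: [0.1, -0.3, -1.1]
opening: 0.0275
finger_force: 0.0
```

```bash
python3 - <<'E'
from h import *
st()
m,im=snap("wrist","w6")
w=(im[:,:,2].astype(int)-im[:,:,0]>45)
G=lambda p:np.round([(p[:2]-g)@gx,(p[:2]-g)@gy],4)
n,l,s,c=cv2.connectedComponentsWithStats(w.astype(np.uint8))
print([ (s[i].tolist()) for i in range(1,n) if s[i,4]>300])
for v in(10,25,40,60):
    u=np.where(w[v,230:340])[0]+230
    if len(u):print(v,u.min(),u.max(),G(onplane(m,u.min(),v,.034)),G(onplane(m,u.max()+1,v,.034)))
v=np.where(w[:200,284])[0];print("end",v.max()+1,G(onplane(m,284,v.max()+1,.034)))
plan([(P(.0015,0,.275),A,0)])
E
```

```text
[ 0.6684 -0.0251  0.2406] gauge [ 0.0032 -0.2012] op 0.0275 0.0 [ 0.1 -0.3 -1.1] 18.0
[[0, 0, 13, 41, 494], [263, 0, 43, 71, 2964], [378, 0, 182, 298, 40943], [17, 43, 28, 56, 496], [0, 99, 22, 198, 3679], [35, 209, 67, 74, 2682], [180, 282, 23, 71, 853], [371, 282, 22, 71, 802], [0, 335, 26, 42, 864], [92, 335, 468, 42, 3986]]
10 263 305 [-0.019  -0.0415] [ 0.0204 -0.0414]
25 264 305 [-0.0183 -0.054 ] [ 0.0206 -0.0539]
40 263 305 [-0.0194 -0.0667] [ 0.0208 -0.0666]
60 264 305 [-0.0187 -0.0841] [ 0.0211 -0.084 ]
end 70 [ 0.0003 -0.0929]
[0.808, -0.004, -0.141] [-0.001, -0.002, 0.001]
```

{"api": "send_rows", "payload": {
  "targets": [
    [0, 0, -0.145, 0, 0, 0, 1],
    [0.1, -0.004, -0.145, 0, 0, 0, 1],
    [0.3, -0.004, -0.145, 0, 0, 0, 1],
    [0.45, -0.004, -0.145, 0, 0, 0, 1],
    [0.6, -0.004, -0.145, 0, 0, 0, 1],
    [0.75, -0.004, -0.145, 0, 0, 0, 1],
    [0.808, -0.004, -0.145, 0, 0, 0, 1],
    [0.808, -0.004, -0.145, 0, 0, 0, 1]
  ]
}}

```text
clock: 18.85
tcp_pos: [0.635, 0.1729, 0.2744]
ee_rot: [-0.002, 0.648, 0.762, -0.001]
ft_force: [-0.3, -0.2, -0.2]
opening: 0.0004
finger_force: 0.0
```

```bash
python3 - <<'E'
from h import *
st()
E
```

```text
[0.635  0.1729 0.2744] gauge [ 0.0019 -0.0004] op 0.0004 0.0 [-0.3 -0.2 -0.2] 18.85
```

{"api": "send_rows", "payload": {
  "targets": [
    [0, 0, 0.08, 0, 0, 0, 1],
    [0, 0, 0.135, 0, 0, 0, 1],
    [0, 0, 0.17, 0, 0, 0, 1],
    [0, 0, 0.21, 0, 0, 0, 1],
    [0, 0, 0.25, 0, 0, 0, 1],
    [0, 0, 0.29, 0, 0, 0, 1],
    [0, 0, 0.32, 0, 0, 0, 1],
    [0, 0, 0.33, 0, 0, 0, 1]
  ]
}}

```text
clock: 19.65
tcp_pos: [0.6351, 0.1718, 0.1921]
ee_rot: [-0.001, 0.648, 0.761, -0.001]
ft_force: [0.4, -1.6, 2.9]
opening: 0.0007
finger_force: 1.3
```

{"api": "send_rows", "payload": {
  "targets": [
    [0, 0, 0.006, 0, 0, 0, 1],
    [0, 0, 0.006, 0, 0, 0, 1]
  ]
}}

```text
clock: 19.85
tcp_pos: [0.6351, 0.172, 0.1915]
ee_rot: [-0.0, 0.648, 0.761, -0.001]
ft_force: [-0.4, -1.0, 2.0]
opening: 0.0004
finger_force: 1.3
```

{"api": "send_rows", "payload": {
  "targets": [
    [0, 0, 0.006, 0, 0, 0, 1],
    [0, 0, 0.006, 0, 0, 0, 1]
  ]
}}

```text
clock: 20.05
tcp_pos: [0.6352, 0.172, 0.1899]
ee_rot: [-0.0, 0.648, 0.761, -0.0]
ft_force: [-0.5, -1.7, 2.6]
opening: 0.0007
finger_force: 1.3
```

{"api": "send_rows", "payload": {
  "targets": [
    [0, 0, 0.006, 0, 0, 0, 1],
    [0, 0, 0.006, 0, 0, 0, 1]
  ]
}}

```text
clock: 20.25
tcp_pos: [0.6351, 0.172, 0.1883]
ee_rot: [-0.0, 0.648, 0.761, -0.0]
ft_force: [0.6, -1.2, 3.5]
opening: 0.0003
finger_force: 1.3
```

{"api": "send_rows", "payload": {
  "targets": [
    [0, 0, 0.005, 0, 0, 0, 1],
    [0, 0, 0.005, 0, 0, 0, 1]
  ]
}}

```text
clock: 20.45
tcp_pos: [0.6352, 0.172, 0.1875]
ee_rot: [-0.0, 0.648, 0.761, -0.0]
ft_force: [-0.6, -1.3, 4.5]
opening: 0.0004
finger_force: 2.3
```

{"api": "send_rows", "payload": {
  "targets": [
    [0, 0, 0.003, 0, 0, 0, 1],
    [0, 0, 0.003, 0, 0, 0, 1]
  ]
}}

```text
clock: 20.65
tcp_pos: [0.6352, 0.172, 0.1874]
ee_rot: [-0.0, 0.648, 0.761, -0.0]
ft_force: [-3.1, -2.0, 9.2]
opening: 0.0004
finger_force: 4.3
```

{"api": "send_rows", "payload": {
  "targets": [
    [0, 0, 0, 0, 0, 0, 1],
    [0, 0, 0, 0, 0, 0, 1],
    [0, 0, 0, 0, 0, 0, 1],
    [0, 0, 0, 0, 0, 0, 1],
    [0, 0, 0, 0, 0, 0, 1],
    [0, 0, 0, 0, 0, 0, 1],
    [0, 0, 0, 0, 0, 0, 1],
    [0, 0, 0, 0, 0, 0, 1]
  ]
}}

```text
clock: 21.45
tcp_pos: [0.6352, 0.172, 0.1875]
ee_rot: [-0.0, 0.648, 0.761, -0.0]
ft_force: [-2.7, -2.1, 8.7]
opening: 0.0005
finger_force: 4.3
```

{"api": "send_rows", "payload": {
  "targets": [
    [0, 0, 0, 0, 0, 0, 1],
    [0, 0, 0, 0, 0, 0, 1],
    [0, 0, 0, 0, 0, 0, 1],
    [0, 0, 0, 0, 0, 0, 1],
    [0, 0, 0, 0, 0, 0, 1]
  ]
}}

```text
clock: 21.95
tcp_pos: [0.6352, 0.172, 0.1874]
ee_rot: [-0.0, 0.648, 0.761, -0.0]
ft_force: [-3.0, -0.9, 8.5]
opening: 0.0005
finger_force: 4.3
```

{"api": "send_rows", "payload": {
  "targets": [
    [0, 0, -0.05, 0, 0, 0, 1],
    [0, 0, -0.12, 0, 0, 0, 1],
    [0, 0, -0.26, 0, 0, 0, 1],
    [0, 0, -0.4, 0, 0, 0, 1],
    [-0.4, 0, -0.4, 0, 0, 0, 1],
    [-0.8, 0, -0.4, 0, 0, 0, 1],
    [-0.8, 0, -0.4, 0, 0, 0, 1],
    [-0.8, 0, -0.4, 0, 0, 0, 1]
  ]
}}

```text
clock: 22.75
tcp_pos: [0.667, -0.0271, 0.2866]
ee_rot: [-0.001, 0.648, 0.761, -0.0]
ft_force: [0.7, -0.4, 0.4]
opening: 0.0007
finger_force: 0.0
```

```bash
python3 - <<'E'
from h import *
st()
m,im=snap("wrist","w7")
w=(im[:,:,2].astype(int)-im[:,:,0]>45)
G=lambda p:np.round([(p[:2]-g)@gx,(p[:2]-g)@gy],4)
for v in(10,40,70):
    u=np.where(w[v,230:340])[0]+230
    if len(u):print(v,G(onplane(m,u.min(),v,.034)),G(onplane(m,u.max()+1,v,.034)))
v=np.where(w[:200,284])[0];print("end",G(onplane(m,284,v.max()+1,.034)))
m,im=snap("side","s7");cv2.imwrite("pics/s7c.png",cv2.resize(im[130:320,190:430],None,fx=3,fy=3))
E
```

```text
[ 0.667  -0.0271  0.2866] gauge [ 0.0015 -0.203 ] op 0.0007 0.0 [ 0.7 -0.4  0.4] 22.75
10 [-0.0185 -0.03  ] [ 0.0209 -0.03  ]
40 [-0.0189 -0.0586] [ 0.0213 -0.0586]
70 [-0.0182 -0.0883] [ 0.0206 -0.0883]
end [-0.0021 -0.0934]
```

View pics/s7c.png

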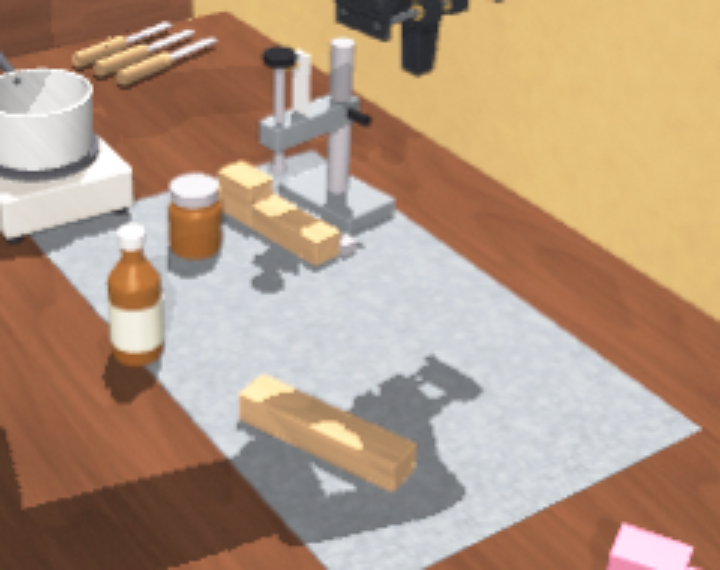

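The side crop shows the blank flush along the fence with its shank under the sprung-up foot (cap back at (279,54)). The bystanders are where they started and the gripper is clear, so I'm handing in.

```bash
python3 -c "
from station import manip
print(manip.finish_job())"
```

```text
the job is handed in; nothing more can be done
None
```

I pressed the foot on the heel and then the shank for over a second each, left the blank flush along the fence with the foot sprung up, left the bystanders in place, and handed in at about 23 s; no verdict was returned.

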